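# Load the grinder, fit its bayonet lid and hold it at the pulse mark

## Task

Get the nutmeg ground in pulses in the little cordless grinder: drop the nutmeg into its open bowl, then take the lid by its grip bar, lower it with its two lugs through the two entry slots until it is fully down, and twist it clockwise (seen from above) against the spring to the broad middle mark, half-way to the lock. Finish while still holding the lid there, at rest, since pulse runs only as long as it is held, and never turn it so far that it clicks into the lock; leave the mug, the recipe display and the teaspoon where they are.

Things in the scene. Friction and masses are not known exactly. Their poses are not given: they have to be found in the camera images.
- nutmeg_mid (a point): Centre of the loose brown nutmeg, an egg shape 28 mm long, 22 mm thick and 21 mm high, 12 g, lying on a flattened side near the front of the board; x along its length.
- grinder: Round cordless spice grinder, steel housing, black collar, 102 mm across, 90 mm tall, stuck to a wooden board lying over the hob (board top at z = 62 mm). Origin: centre of its underside, z up; x runs through the two entry slots of the collar. Slots and marks repeat on the opposite side: a half turn of grinder or lid changes nothing. Inside is a bowl 54 mm across, its floor 42 mm above the origin.
- collar (a point): Point on the grinder's axis on the ledge where the lid's underside rests when fully down, 78 mm above the grinder's origin, same axes. Above it: a channel 8 mm high, 81 mm across; then a lip 4 mm thick (top at 90 mm), opening 67 mm across, with two entry slots 16 mm wide, out to 40 mm from the axis, centred on +x and -x, marked by a thin white mark.
- pulse_mark (a point): The broad white mark on the collar's rim, 47 mm from the axis, 90 mm above the grinder's origin, 32 degrees clockwise (from above) of the +x slot; another lies opposite. The double mark 65 degrees clockwise of the slot is the lock. At pulse the lid's bar, with a small dark pointer at each end, points to the broad marks.
- lid: The loose grey lid, 140 g, 89 mm across, 48 mm tall, lying right way up on the board. Origin: centre of its underside, z up. Skirt 62 mm across, 13.5 mm deep, with two lugs on +x and -x: 10 mm wide, 0.5 to 5.5 mm above the underside, out to 38 mm from the axis. Flange from 13.5 to 22 mm. On top a grip bar along x: 64 mm long, 16 mm thick, from 22 to 48 mm.
- lid_mid (a point): Point on the lid's axis, half-way up (24 mm above its underside), with the lid's axes: x along the grip bar and the lugs.
- switch_ring (a joint): Sprung ring in the channel, rad, 0 at rest, growing clockwise from above. Turned from mid-slot, the lid's lugs meet it after 0.08 rad, then ring = lid turn - 0.08. It pushes back with 0.03 N m at first, 0.12 at pulse (ring 0.47). From ring 0.64 the lugs climb a pawl; near 1.05 they drop behind it: lock click. Let go before that, lid and ring spring back.
- mug: Cream mug with a handle, 78 mm across, 101 mm tall, at the back of the board; origin at its foot. Bystander.
- recipe_display: Small tilted recipe display on a foot, dark screen, 105 mm wide, 82 mm deep, 137 mm tall, at the back of the board; origin at its foot. Bystander.
- teaspoon: Steel teaspoon, 135 mm long, lying at the right back of the board; origin at its middle, underside. Bystander.

How it is judged (in metres and radians):
On the way, in this order (a step that is already met when the one before it is completed fails the run):
1. the nutmeg lies in the grinder's bowl, while the lid is still off (z of nutmeg_mid in the frame of grinder below 0.07 m and horizontal distance between nutmeg_mid and grinder below 0.025 m and distance between lid_mid and collar above 0.06 m), for 0.2 s.
2. the lid is fully down in the collar, lugs through the slots, not yet turned against the spring (z of lid_mid in the frame of grinder below 0.1045 m and horizontal distance between lid_mid and grinder below 0.005 m and angle between lid_mid's own z axis and vertical below 0.08 rad and value of joint switch_ring below 0.2 rad), for 0.1 s.
At the end, for the whole second after the job is handed in: The nutmeg is in the bowl; the lid, gripped, is within 3.5 mm of fully down, 5 mm of centred, under 6 degrees of tilt; the switch ring stays still between 0.34 and 0.60 rad (lid about 24 to 39 degrees past the slots) through the last second (z of nutmeg_mid in the frame of grinder below 0.07 m and horizontal distance between nutmeg_mid and grinder below 0.025 m and value of joint switch_ring between 0.34 and 0.6 rad and velocity of joint switch_ring between -0.15 and 0.15 rad/s and z of lid_mid in the frame of grinder below 0.1055 m and horizontal distance between lid_mid and grinder below 0.005 m and angle between lid_mid's own z axis and vertical below 0.1 rad and contact force between the fingers and lid above 2 N); the arm keeps its last pose, push and grip.
It fails at once if the lid clicks into the lock (value of joint switch_ring above 1.03 rad).
It fails at once if the mug, the recipe display or the teaspoon is disturbed (distance of any of mug, recipe_display, teaspoon from where it was at the start of the episode above 0.02 m or angle between any of mug, recipe_display's own z axis and vertical above 0.3 rad).
It also fails if it takes over 51 s, if anything falls off the work surface, if the arm or the gripper's body presses on something with over 40 N, if the wrist force passes 120 N, or if a joint passes its speed limit or range.

## Robot

A 6-joint arm with a two-finger parallel gripper is mounted at the origin on the work surface; the furniture and walls round the work are solid. World frame = base frame: x ahead of the robot, y to its left, z up, the work surface at z = 0. Lengths are in m, angles in degrees, forces in N, time in s.
With the tool pointing down it reaches from about 0.325 to 0.775 m from the base axis. Payload 5.5 kg.
Tool frame: the origin (TCP) lies at the centre of the arm's flange, where the gripper is bolted on; the fingertips stand 182 mm ahead of it and the grasp point (between the pads) lies 163 mm ahead of it; z points along the fingers, y is the line along which they close (so a half turn about z gives the same grasp; the last joint's range is limited). The gripper opens to 88 mm and grips with 3 to 60 N. Pads are 20 mm wide; open, the fingers measure 115 mm over their backs; the gripper's body (75 mm by 178 mm) begins 61 mm behind the grasp point.
Start: joints at [-70.972, 5.22, 70.514, -0, 104.267, -3.249], TCP at [0.227, -0.555, 0.405] pointing down, gripper open.
Joint ranges: [-164.24, 164.24], [-49.07, 125.15], [9.68, 141.18], [-86.29, 266.29], [3.28, 154.24], [-151.56, 151.56]. Speed limits (degrees/s): [147.25, 147.25, 172.46, 180, 180, 180].

## Interface

Orientations are given as [roll, pitch, yaw] about the fixed x, y, z axes, in that order (R = Rz(yaw) Ry(pitch) Rx(roll)).
In Python, from station import r gives the robot as it stands. The module is installed in compiled form; this text tells all that it offers. Calls block until the motion is done:
- r.reach(position, orientation): joint-space move of the TCP to a pose.
- r.servo_line(position, rotation=None, speed=0.15): straight line of the TCP; rotation=None keeps the orientation; speed is the mean speed in m/s.
- r.move_joints(angles): joint-space move.
- r.let_go() and r.grab(squeeze=None): open the fingers fully, or close them until they stop; squeeze is the grip in N (None keeps the last).
- r.wait(seconds).
- r.inverse_kinematics(position, orientation): joint angles nearest the present ones, or None.
- r.sense(): the state.
- r.snapshot(name): name is "scene" or "top" or "wrist"; returns a dict with "frame" (480x640x3 uint8, red, green, blue), "fx", "fy", "cx", "cy" (pixels), "dist_coeffs" ([k1, k2, p1, p2, k3] as OpenCV has them; the pictures are not rectified), "R" (3x3) and "t" (3): a world point X has camera coordinates R X + t. Camera axes: x right, y down, z forward; pixel columns grow to the right and rows downward; lengths in m; the calibration is good to about 2 mm. A picture is of the moment at which its call begins. There is no depth.
A pose or a line that the arm cannot do raises r.IKError and nothing moves.
- r.hand_in(): hands the job in; it is judged then, once.
The state is a dict: "clock": time; "joints": joint angles; "joint_vel": joint speeds; "joint_torque": joint torques, N m; "tcp_pos": TCP position; "orientation": TCP orientation; "contact_force": force on the tool from outside, world axes, zero at the start; "torque": the same for the moment, N m; "opening": finger opening in m; "gripper_force": force on a finger pad.
Only numpy, scipy, OpenCV 4.12 (cv2) and the standard library are available. Lean on these libraries where they do the work, as an engineer would, in place of code of your own. Each camera call takes 0.05 s, during which the arm holds its last target. There are 200 camera calls.

## Working session

There is one attempt and no reset: what is moved stays moved. The work goes in short steps, each a Python script; the robot and the scene stay as the last script left them, time stands still between calls to the robot, and variables do not carry over. Pictures are saved under pics/ and viewed, at most 10 in all, crops included, and the job is handed in when it is done.

```bash
mkdir -p pics; cat > h.py <<'E'
import numpy as np, cv2
from station import r
def snap(n,f):
    s=r.snapshot(n); cv2.imwrite('pics/'+f+'.png',s['frame'][:,:,::-1])
    np.savez('pics/'+f+'.npz',**{k:np.array(v) for k,v in s.items()}); return s
def px2w(f,uv,z):
    s=np.load('pics/'+f+'.npz'); K=np.array([[s['fx'],0,s['cx']],[0,s['fy'],s['cy']],[0,0,1]],float)
    n=cv2.undistortPoints(np.array(uv,float).reshape(-1,1,2),K,s['dist_coeffs'].astype(float)).reshape(-1,2)
    R,t=s['R'],s['t'].reshape(3); C=-R.T@t
    out=[]
    for a in n:
        d=R.T@np.array([a[0],a[1],1]); out.append(C+d*(z-C[2])/d[2])
    return np.array(out)
def w2px(f,P):
    s=np.load('pics/'+f+'.npz'); K=np.array([[s['fx'],0,s['cx']],[0,s['fy'],s['cy']],[0,0,1]],float)
    return cv2.projectPoints(np.array(P,float).reshape(-1,3),cv2.Rodrigues(s['R'].astype(float))[0],s['t'].astype(float).reshape(3),K,s['dist_coeffs'].astype(float))[0].reshape(-1,2)
E
python3 - <<'E'
from h import *
for n in("top","scene"):
    s=snap(n,n+'0'); print(n,-np.array(s['R']).T@np.array(s['t']),s['fx'])
st=r.sense();print(st)
E
```

```text
top [0.44182707 0.09955069 1.0599831 ] 511.8166528017157
scene [-0.06523484  0.54303946  0.5644208 ] 598.1152260055494
{'clock': 0.1, 'joints': array([-7.09733220e+01,  5.26005890e+00,  7.05746431e+01,  8.96696943e-04,
        1.04266733e+02, -3.24848750e+00]), 'joint_vel': array([ 0.02389065, -0.09035945, -0.20934489, -0.05536916, -0.03187857,
        0.01541725]), 'joint_torque': array([ 2.04078300e-03, -4.47857559e+01, -4.07569921e+01,  7.00123049e-02,
        2.84474861e-02, -1.02349907e-04]), 'tcp_pos': array([ 0.22745449, -0.55527839,  0.40360978]), 'orientation': array([-1.79898777e+02, -6.61600526e-03,  2.22753799e+01]), 'contact_force': array([-0.33765288, -0.25591253,  0.13695377]), 'torque': array([-0.02231743,  0.03149951,  0.02900792]), 'gripper_force': 0.0, 'opening': 0.0880676213989635}
```

View pics/top0.png

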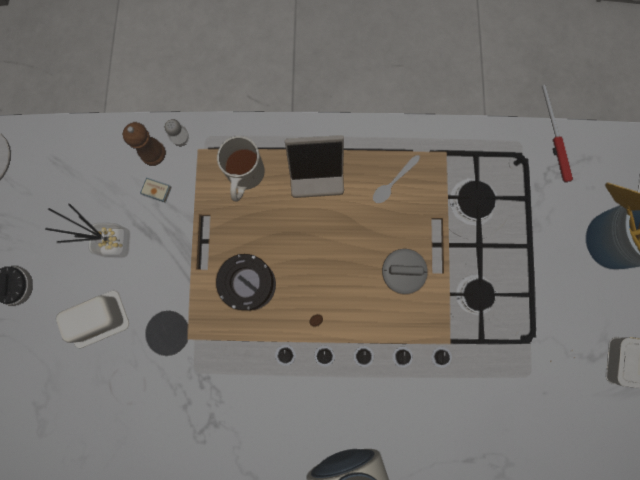

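View pics/scene0.png

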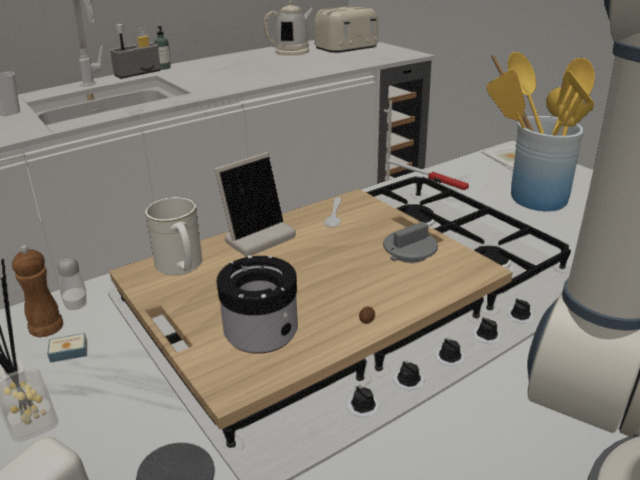

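The top view shows the grinder at about (245,282), nutmeg at (316,320), and lid at (405,271) with its bar roughly horizontal. The scene view agrees, with nothing else near them. I'll enlarge the crops next.

```bash
python3 - <<'E'
from h import *
im=cv2.imread('pics/top0.png')
a=cv2.resize(im[242:322,205:285],(480,480),interpolation=cv2.INTER_CUBIC)
b=cv2.resize(im[245:297,378:430],(312,312),interpolation=cv2.INTER_CUBIC)
c=cv2.resize(im[306:334,290:342],(312,168),interpolation=cv2.INTER_CUBIC)
o=np.vstack([np.hstack([a,np.vstack([b,c])])]); cv2.imwrite('pics/crop0.png',cv2.convertScaleAbs(o,alpha=1.6))
print(px2w('top0',[(245,282)],.152),px2w('top0',[(316.5,320.5)],.072),px2w('top0',[(405,271)],.084),px2w('top0',[(405,271)],.11))
E
```

```text
[[0.49967004 0.24301957 0.152     ]] [[0.43357609 0.11580878 0.072     ]] [[ 0.53002926 -0.05212153  0.084     ]] [[ 0.52767957 -0.04808101  0.11      ]]
```

View pics/crop0.png

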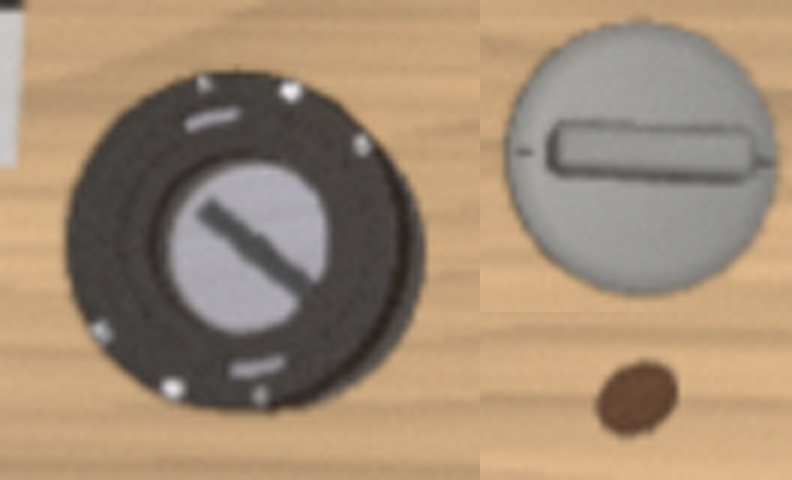

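```bash
python3 - <<'E'
from h import *
def f(p,ox,oy,o): return [((x-o[0]+.5)/6-.5+ox,(y-o[1]+.5)/6-.5+oy) for x,y in p]
m=px2w('top0',f([(205,83),(262,395),(290,91),(172,388),(362,145),(101,330)],205,242,(0,0)),.152)
for i in (0,2,4):
    d=m[i]-m[i+1]; print('mark',(m[i]+m[i+1])[:2]/2,np.linalg.norm(d)/2,np.degrees(np.arctan2(d[1],d[0]))+[0,0,32,0,65][i])
l=px2w('top0',f([(641,159)],378,245,(480,0)),.082);print('lid flange',l)
l=px2w('top0',f([(652,150)],378,245,(480,0)),.110);print('lid bar',l)
l=px2w('top0',f([(525,151),(768,162)],378,245,(480,0)),.084);d=l[0]-l[1];print(l.mean(0),np.linalg.norm(d),np.degrees(np.arctan2(d[1],d[0])))
n=px2w('top0',f([(638,398),(605,425),(672,370)],290,306,(480,312)),.0725);d=n[1]-n[2];print('nut',n[0],np.linalg.norm(d),np.degrees(np.arctan2(d[1],d[0])))
for yaw in (d and 0,) if False else (): pass
a=np.degrees(np.arctan2(d[1],d[0]))
for y in (a,a-180): print(y,r.inverse_kinematics([n[0][0],n[0][1],.30],[180,0,y]))
E
```

```text
mark [0.50095792 0.24586283] 0.04727548595470507 12.48285093161405
mark [0.50070776 0.24644668] 0.047240701463534054 12.174915964080142
mark [0.50111787 0.24633266] 0.04735031148737539 11.600258101620916
lid flange [[ 0.53003436 -0.05130693  0.082     ]]
lid bar [[ 0.53036037 -0.05043779  0.11      ]]
[ 0.53066511 -0.05283604  0.084     ] 0.07796801699484289 88.19074622766615
nut [0.43466836 0.11693525 0.0725    ] 0.02754182621760401 130.2126439305225
130.2126439305225 [ 10.72536199 -18.18921476 102.78181636   0.          95.40739839
 -29.48728194]
-49.78735606947751 [ 1.07253620e+01 -1.81892148e+01  1.02781816e+02 -2.54444375e-14
  9.54073984e+01  1.50512718e+02]
```

```bash
python3 - <<'E'
from h import *
x,y=.4347,.1169
r.reach([x,y,.34],[180,0,110])
r.servo_line([x,y,.248],speed=.1)
r.grab(12); s=r.sense(); print(s['opening'],s['gripper_force'],s['contact_force'],s['tcp_pos'],s['clock'])
r.servo_line([x,y,.37],speed=.15)
s=r.sense(); print(s['opening'],s['gripper_force'])
r.servo_line([.501,.2462,.37],speed=.2)
s=r.sense(); print(s['opening'],s['gripper_force'],s['clock'])
snap('wrist','w1')
E
```

```text
0.02084056309666721 11.999991784578015 [ 0.6028637  -0.25604888 -0.739704  ] [0.4346945  0.11687858 0.24799144] 4.7167
0.020616892432512777 12.000024460030545
0.02099375205984152 11.99994693735789 6.5583
```

View pics/w1.png

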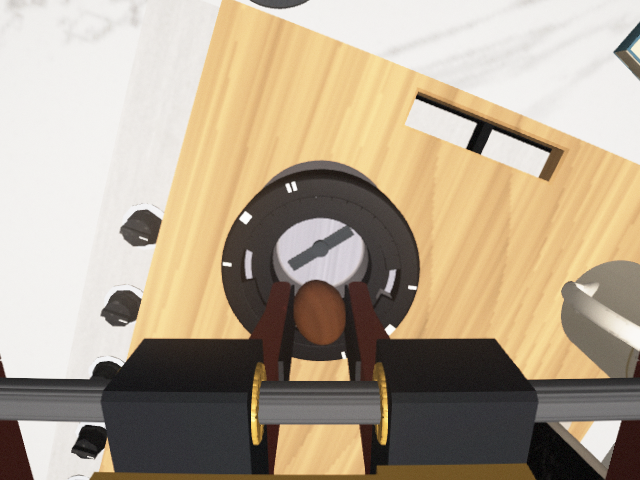

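The nutmeg is held between the pads at (320,313). The thin slot marks are at (227,264) and (412,288), which I use to refine the centre. Next I drop the nutmeg, then go over the lid.

```bash
python3 - <<'E'
from h import *
m=px2w('w1',[(227,264.5),(412.5,288)],.152); d=m[1]-m[0]; print(m.mean(0),np.linalg.norm(d)/2,np.degrees(np.arctan2(d[1],d[0])))
m=px2w('w1',[(245.5,217.5),(390.5,329.5)],.152); d=m[1]-m[0]; print(m.mean(0),np.linalg.norm(d)/2,np.degrees(np.arctan2(d[1],d[0]))+32)
r.servo_line([.501,.2462,.341],speed=.1)
r.let_go(); r.wait(.2)
r.servo_line([.501,.2462,.40],speed=.2)
for y in (88.2,-91.8,): print(r.inverse_kinematics([.53,-.0515,.30],[180,0,y]))
for y in (12.1,192.1,-20): print(r.inverse_kinematics([.501,.2462,.34],[180,0,y]))
r.reach([.530,-.0515,.36],[180,0,88.2])
print(r.sense()['clock'])
snap('wrist','w2'); s=snap('top','t2')
a=cv2.resize(s['frame'][242:322,205:285,::-1],(320,320),interpolation=cv2.INTER_CUBIC)
w=cv2.imread('pics/w2.png')
o=np.zeros((480,800,3),np.uint8);o[:,:480]=w[:,80:560];o[:320,480:]=a; cv2.imwrite('pics/c2.png',o)
E
```

```text
[0.50110321 0.24435848 0.152     ] 0.04745134300624188 12.245460297059775
[0.50122609 0.24471444 0.152     ] 0.04761604814781476 12.38628233947642
[-9.21083442 -4.94763732 91.28941593  0.         93.65822139 -7.41083442]
None
[ 2.26784008e+01 -1.41707287e+00  8.38331015e+01 -2.54444375e-14
  9.75839713e+01  1.00578401e+02]
[ 22.67840083  -1.41707287  83.83310155   0.          97.58397132
 -79.42159917]
[ 2.26784008e+01 -1.41707287e+00  8.38331015e+01 -2.54444375e-14
  9.75839713e+01  1.32678401e+02]
9.9667
```

View pics/c2.png

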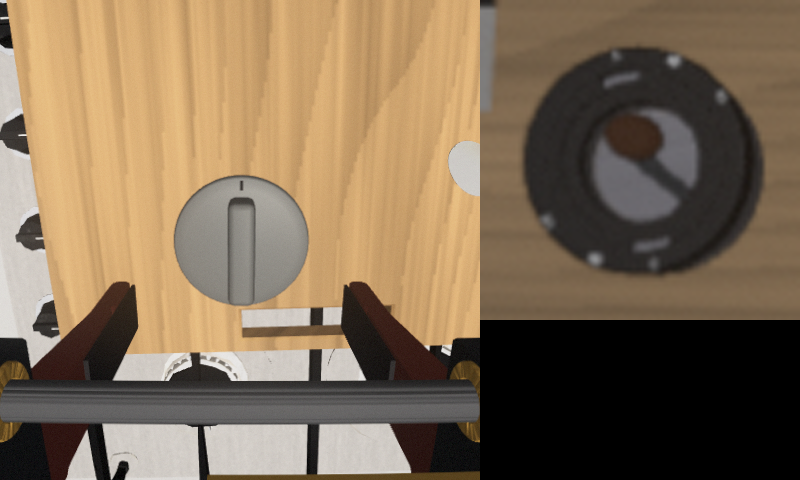

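The nutmeg lies in the bowl (right crop, at (634,135)). In the wrist view the lid's bar is upright at column 241 of the crop, so the yaw is right. Flange circle: columns 174–309, rows 175–306. I'll compare its centre with the top camera's figure, then grip.

```bash
python3 - <<'E'
from h import *
e=px2w('w2',[(254,240),(389,240),(321,175),(321,306)],.080); print(e, (e[0]+e[1])/2,(e[2]+e[3])/2)
b=px2w('w2',[(321,198),(321,304)],.109);print('bar',b,b.mean(0),np.linalg.norm(b[0]-b[1]))
p=px2w('w2',[(321,181),(321,190)],.084);print('ptr',p)
s=np.load('pics/w2.npz'); print('cam',-s['R'].T@s['t'].reshape(3)); s=np.load('pics/w1.npz'); print('cam',-s['R'].T@s['t'].reshape(3),r.sense()['tcp_pos'])
E
```

```text
[[ 0.4874634  -0.05009735  0.08      ]
 [ 0.57505638 -0.05281551  0.08      ]
 [ 0.53219304 -0.00939031  0.08      ]
 [ 0.52953628 -0.09830706  0.08      ]] [ 0.53125989 -0.05145643  0.08      ] [ 0.53086466 -0.05384868  0.08      ]
bar [[ 0.5318118  -0.01833535  0.109     ]
 [ 0.52987639 -0.08312839  0.109     ]] [ 0.53084409 -0.05073187  0.109     ] 0.06482193572475685
ptr [[ 0.53208348 -0.01252703  0.084     ]
 [ 0.53191691 -0.0180927   0.084     ]]
cam [0.5322219  0.02546535 0.3390654 ]
cam [0.47420883 0.31738968 0.34879924] [ 0.53019616 -0.05027484  0.36012417]
```

```bash
python3 - <<'E'
from h import *
r.servo_line([.530,-.0515,.269],speed=.12); s=r.sense(); print(s['tcp_pos'],s['contact_force'])
r.grab(45); r.wait(.2); s=r.sense(); print(s['tcp_pos'],s['orientation'],s['opening'],s['gripper_force'],s['contact_force'],s['clock'])
r.servo_line([.530,-.0515,.40],speed=.15)
r.reach([.501,.2454,.40],[180,0,192.2]); r.wait(.3)
s=r.sense(); print(s['tcp_pos'],s['orientation'],s['opening'],s['contact_force'],s['clock'],s['joints'])
snap('wrist','w3'); t=snap('top','t3'); sc=snap('scene','s3')
c=cv2.resize(sc['frame'][170:370,180:340,::-1],(480,600),interpolation=cv2.INTER_CUBIC)
w=cv2.imread('pics/w3.png'); o=np.zeros((600,800,3),np.uint8); o[:,320:]=c; o[:240,:320]=cv2.resize(w,(320,240)); o[240:480,:320]=cv2.resize(t['frame'][222:342,165:325,::-1],(320,240)); cv2.imwrite('pics/c3.png',o)
E
```

```text
[ 0.53021166 -0.05150635  0.26993782] [ 0.21099669 -0.7402179   0.50967928]
[ 0.53005349 -0.05149758  0.26903099] [1.79986171e+02 1.06283231e-03 8.82004033e+01] 0.01559870082446963 44.999881982803345 [ 0.83316341 -0.15908852 -0.43269007] 12.275
[0.50131799 0.24464097 0.40001682] [-1.79996859e+02  2.82420312e-03 -1.67902849e+02] 0.015910518054579378 [-0.08935416 -0.45472139 -1.04381789] 14.75 [ 2.25188532e+01 -1.35467908e+00  7.77018909e+01 -3.70491848e-03
  1.03650579e+02 -7.95791722e+01]
```

View pics/c3.png

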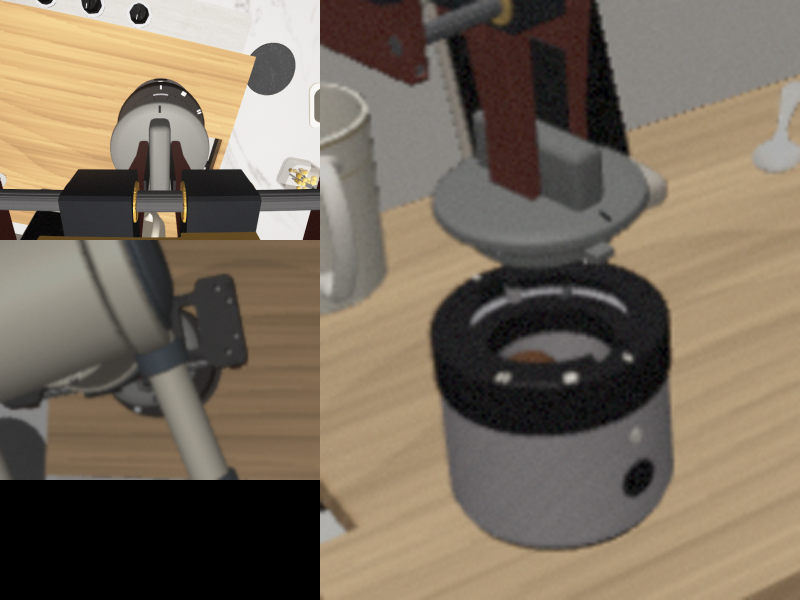

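The lid is level over the grinder. In the wrist view (top left) its pointer lines up with the thin slot mark. I'll check that enlarged.

```bash
python3 - <<'E'
from h import *
im=cv2.imread('pics/w3.png'); cv2.imwrite('pics/c4.png',cv2.resize(im[145:345,210:430],(660,600),interpolation=cv2.INTER_CUBIC))
c=np.array([.501,.2454]);a=np.radians(12.2)
for rr in (.047,-.047): print(w2px('w3',[[c[0]+rr*np.cos(a+k),c[1]+rr*np.sin(a+k),.152] for k in (0,-np.radians(32),-np.radians(65))]))
print(w2px('w3',[[.5013-rr*np.cos(a)*-1,.2446+rr*np.sin(a),.215] for rr in (.038,-.038)]))
E
```

```text
[[322.94306826 330.50396801]
 [281.69320231 319.96522214]
 [250.77590752 289.37721155]]
[[322.92568746 175.58795959]
 [368.26815011 188.5195843 ]
 [398.60118636 223.76013038]]
[[322.11835566 380.49498916]
 [322.00561181 219.07578797]]
```

View pics/c4.png

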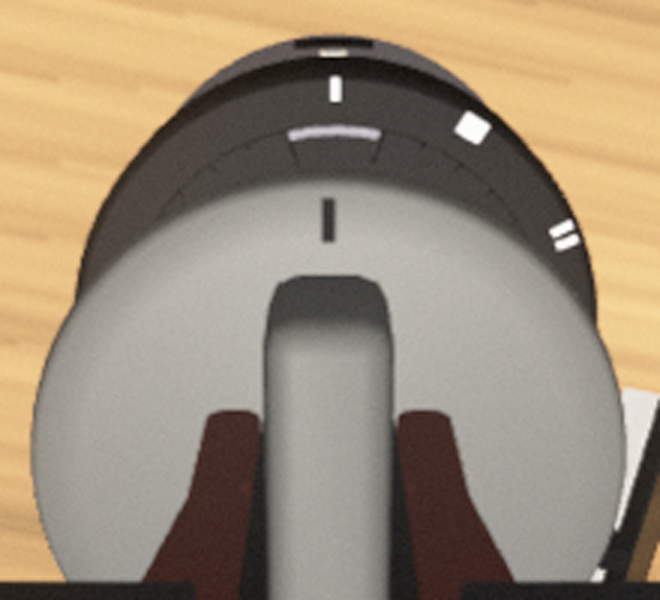

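Marks land within about 1 px (0.6 mm) of prediction and the angles agree. The wrist camera's own bias, seen from the centred bar, puts the centre near (.501,.246), matching the top camera. I lower the lid in steps, checking force.

```bash
python3 - <<'E'
from h import *
c=[.501,.246]
for z in (.364,.360,.357,.354,.351,.349,.347,.3462):
    r.servo_line(c+[z],[180,0,192.2],speed=.06 if z<.364 else .1); s=r.sense()
    print(z,s['tcp_pos'].round(4),s['contact_force'].round(1),s['torque'].round(2),round(s['clock'],2))
    if abs(s['contact_force']).max()>15: break
print(s['orientation'])
sc=snap('scene','s5'); cv2.imwrite('pics/c5.png',cv2.resize(sc['frame'][200:360,180:340,::-1],(600,600),interpolation=cv2.INTER_CUBIC))
E
```

```text
0.364 [0.5009 0.246  0.3638] [-0.5  0.1 -1. ] [ 0.03 -0.08 -0.  ] 15.41
0.36 [0.501  0.246  0.3603] [-0.1  0.2 -1.8] [ 0.06 -0.15  0.01] 15.66
0.357 [0.501  0.246  0.3569] [-1.   0.9 -1.5] [ 0.1  -0.13  0.  ] 15.91
0.354 [0.501  0.246  0.3537] [ 0.7 -0.3 -1.9] [ 0.09 -0.14 -0.06] 16.16
0.351 [0.501  0.246  0.3507] [-0.7  0.7 -0.8] [ 0.08 -0.12  0.03] 16.41
0.349 [0.501  0.246  0.3488] [-0.5 -1.  -1.1] [ 0.16 -0.18 -0.02] 16.66
0.347 [0.501 0.246 0.347] [ 0.   1.  -1.6] [ 0.14 -0.14 -0.01] 16.91
0.3462 [0.5009 0.246  0.347 ] [-1.2 -1.3  3.3] [-0.1   0.2  -0.06] 17.16
[ 1.79992001e+02  4.42344788e-02 -1.67799773e+02]
```

View pics/c5.png

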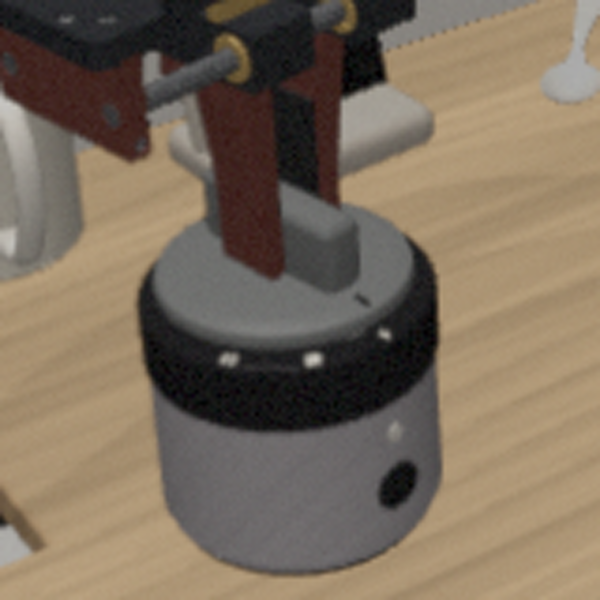

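The lid is fully down (contact at TCP z = 0.347, as calculated), with the pointer (362,299) facing the thin mark (385,333). Now I twist it clockwise in small steps.

```bash
python3 - <<'E'
from h import *
c=[.501,.246,.3464]
r.wait(.2)
for k in (4,8,12,16,20,24,28,31.5):
    r.servo_line(c,[180,0,192.2-k],speed=.02); s=r.sense()
    print(k,s['tcp_pos'].round(4),round(s['orientation'][2],2),abs(s['joint_vel']).max().round(1),s['contact_force'].round(1),s['torque'].round(2),round(s['clock'],2))
r.wait(.5); s=r.sense(); print(s['tcp_pos'].round(4),s['orientation'].round(2),s['contact_force'].round(1),s['torque'].round(2),s['gripper_force'],s['opening'])
sc=snap('scene','s6'); w=snap('wrist','w6')
cv2.imwrite('pics/c6.png',np.hstack([cv2.resize(sc['frame'][200:360,180:340,::-1],(400,400),interpolation=cv2.INTER_CUBIC),cv2.resize(w['frame'][145:345,220:420,::-1],(400,400),interpolation=cv2.INTER_CUBIC)]))
E
```

```text
4 [0.5011 0.246  0.347 ] -171.71 0.8 [-0.7 -0.6  4.5] [ 0.02  0.04 -0.09] 17.66
8 [0.5011 0.246  0.347 ] -175.7 0.7 [-1.2 -0.7  6.4] [-0.03  0.05 -0.08] 17.91
12 [0.5011 0.246  0.347 ] -179.7 0.6 [-0.6 -0.3  5.6] [ 0.04  0.05 -0.05] 18.16
16 [0.5011 0.246  0.347 ] 176.3 0.6 [-0.4 -0.2  4.5] [-0.02  0.   -0.06] 18.41
20 [0.5011 0.246  0.347 ] 172.3 0.6 [-0.4 -1.5  5. ] [-0.09  0.06 -0.08] 18.66
24 [0.5011 0.246  0.347 ] 168.3 0.6 [-0.5 -0.7  5.7] [-0.09  0.11 -0.02] 18.91
28 [0.5011 0.246  0.347 ] 164.3 0.7 [-1.2 -0.3  5.6] [-0.08  0.07 -0.  ] 19.16
31.5 [0.5011 0.246  0.347 ] 160.81 0.5 [-0.8 -0.3  5.1] [-0.08  0.03 -0.06] 19.41
[0.5011 0.246  0.347 ] [1.7996e+02 6.0000e-02 1.6082e+02] [ 0.3 -0.5  5.3] [-0.12  0.1   0.01] 45.00145196914673 0.015373424893865504
```

View pics/c6.png

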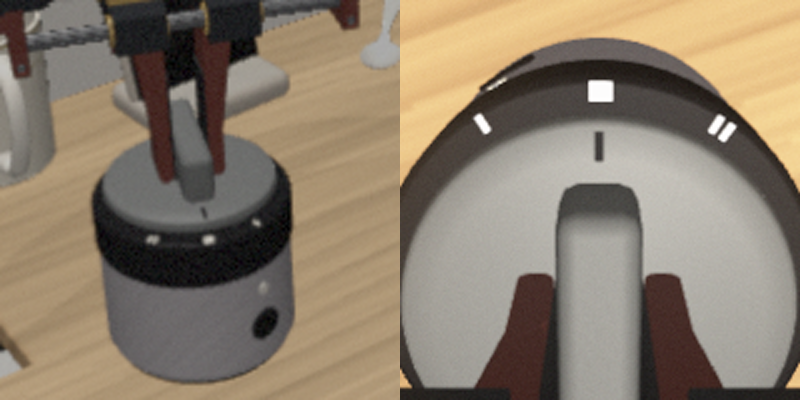

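The pointer (599,146) faces the broad mark (600,91), with the lid down, level, gripped and at rest.

```bash
python3 -c "
from station import r
print(r.hand_in())"
```

```text
the job is handed in; nothing more can be done
None
```

I handed the job in at about 20 s of robot time: the nutmeg is in the bowl, and the lid is fully down and still gripped at the pulse mark, short of the lock; the hand-in returned no verdict.

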